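Bring the pipette to the weighing bottle on the balance

ROBOT

A 6-joint arm with a two-finger parallel gripper is mounted at the origin on the work surface. World frame = base frame: x ahead of the robot, y to its left, z up, the work surface at z = 0. Lengths are in m, angles in rad, forces in N, time in s.
With the tool pointing down it reaches from about 0.275 to 0.875 m from the base axis. Payload 12.5 kg.
Tool frame: the origin (TCP) lies on the centre line of the jaws, within the pads' length; the fingertips stand r.finger_overhang ahead of it and the grasp point (between the pads) lies 3 mm ahead of it (r.finger_overhang is the distance from the TCP to the fingertips, in m); z points along the fingers, y is the line along which they close (so a half turn about z gives the same grasp; the last joint's range is limited). The gripper opens to 85 mm and grips with 20 to 120 N. Pads are 22 mm wide; open, the fingers measure 114 mm over their backs; the gripper's body (76 mm by 85 mm) begins 54 mm behind the grasp point. The pads swing forward as they close: fully open they stand 13 mm farther back than shut.
Start: joints at [1.101, 0.351, 1.652, -0, 1.139, -0.085], TCP at [0.206, 0.51, 0.253] pointing down, gripper open.
Joint ranges: [-2.75, 2.75], [-0.79, 2.1], [0.01, 2.65], [-1.57, 4.71], [0.07, 3.14], [-2.87, 2.87]. Speed limits (rad/s): [2.22, 2.22, 2.79, 3.14, 3.14, 3.14].

INTERFACE

Orientations are given as a unit quaternion [x, y, z, w].
In Python, from cell import r, optics gives the robot as it stands. The module is installed in compiled form; this text tells all that it offers. Calls block until the motion is done:
- r.move_to(position, orientation): joint-space move of the TCP to a pose.
- r.move_linear(position, rot=None, vel=0.15): straight line of the TCP; rot=None keeps the orientation; vel is the mean speed in m/s.
- r.set_joints(angles): joint-space move.
- r.set_gripper(opening, squeeze=None): opening from 0.0 (shut) to 1.0 (fully open); squeeze is the grip in N (None keeps the last); returns when the fingers have stopped.
- r.sleep(seconds).
- r.inverse_kinematics(position, orientation): joint angles nearest the present ones, or None.
- optics.get_image(name): name is "scene" or "side" or "wrist"; returns a dict with "pixels" (480x640x3 uint8, red, green, blue), "depth" (480x640 float32, m along the optical axis (not along the pixel's ray), 0 where there is no reading), "fx", "fy", "cx", "cy" (pixels), "camera_from_world" (4x4, takes a point from world to camera coordinates); the wrist camera has in their place "mount" (4x4, takes a point from camera to tool coordinates, whose origin is the TCP and whose axes are the flange's). Camera axes: x right, y down, z forward; pixel columns grow to the right and rows downward; lengths in m; the calibration is good to about 2 mm. A picture is of the moment at which its call begins: read the wrist's pose just before it.
A pose or a line that the arm cannot do raises r.PlanningError and nothing moves.
- r.hand_in(): hands the job in; it is judged then, once.
Readings, each from a call of its own:
- r.current_t(): time.
- r.current_q(): joint angles.
- r.current_qvel(): joint speeds.
- r.current_effort(): joint torques, N m.
- r.current_tool_pos(): TCP position.
- r.current_ee_rot(): TCP orientation.
- r.current_contact_force(): force on the tool from outside, world axes, zero at the start.
- r.current_torque(): the same for the moment, N m.
- r.current_opening(): opening from 0.0 (shut) to 1.0 (fully open).
- r.current_finger_force(): force on a finger pad.
Only numpy, scipy, OpenCV 4.12 (cv2) and the standard library are available. Lean on these libraries where they do the work, as an engineer would, in place of code of your own. Each camera call takes 0.05 s, during which the arm holds its last target. There are 200 camera calls.

TASK

Take the pipette that has a clean tip fitted by its handle, ease it up over the lip of the stand's shelf and draw it forwards out of its open slot (do not pull it up through the shelf), then carry it over the things on the bench and hold it upright and still, ready to dispense, with the end of the tip over the middle of the open weighing bottle on the balance pan and about a centimetre above the bottle's rim. The tip must stay clean, so it must touch nothing on the way, the tared balance and its bottle must not be touched, and the other things must stay where they are. Finish while holding the pipette there in the gripper: do not put it down or let go.

Things in the scene. Friction and masses are not known exactly. Their poses are not given: they have to be found in the camera images.
- pipette: The pipette with a tip fitted, hanging upright in one of the stand's three slots (which one varies), 80 to 130 g. Origin on its axis, in the flat underside of its handle, which rests on the shelf; z up the axis, x away from the stand's open front. White flat-sided handle 34 (x) by 30 (y) mm, z = 0 to 105; button up to z = 127; finger rest on the +x side, z = 78 to 96, out to x = 42 mm.
- pipette_grip (a point): Point on the pipette's axis high on its handle, 90 mm above its origin, 15 mm below the handle's top: a place to grip it across y, where it is 30 mm wide with 50 mm to each neighbouring handle. The tip's end is 218 mm below this point.
- tip: The milky white, slender disposable tip on the lower end of the pipette's shaft (the white shaft is 14 mm thick and runs down to 75 mm below the pipette's origin), rigid with it; 54 mm long, 13 mm thick at its top, 3 mm at its end. Its frame is the pipette's. The other two pipettes have no tip.
- tip_end (a point): The lowest end of the tip, on the pipette's axis, 128 mm below the pipette's origin; 27 mm above the bench while the pipette hangs in the stand.
- stand: Grey acrylic pipette stand, fixed, 250 (y) by 100 (x) mm. Origin at bench level under the middle slot's seat; x away from the open front, z up. Shelf 6 mm thick, top at z = 155, from x = -34 to 30 mm. Three slots 22 mm wide at y = -80, 0 and 80, open to the front (-x); a pipette's axis sits at x = 0 within 2 mm, and at the slot's y. All three are full.
- stand_lip (a point): On the shelf's upturned front edge, at the middle slot: a lip 5 mm high (top at z = 160 mm) and 6 mm thick, from x = -34 to -28 mm of the stand, on both sides of every slot. A handle must be raised over it before it slides out; raised 10 mm and drawn 60 mm to the stand's -x, a pipette is clear.
- balance: White bench balance, fixed, 180 mm wide (y) and 268 mm deep. Origin at bench level below the centre of its round steel pan; x points away from the display, z up. The housing runs from x = -168 to 100 mm, its top at 50 mm; the pan is 116 mm across, its top at z = 60 mm; a clear draught ring 152 mm across stands round the pan up to z = 85 mm.
- bottle: Open, low glass weighing bottle standing loose on the pan, up to 15 mm off its centre: 50 mm across, 45 mm inside, 30 mm high. Origin at the centre of its underside, z up.
- bottle_rim (a point): Centre of the bottle's open mouth, at the height of its rim (30 mm above the bottle's origin, 90 mm above the bench).
- pipette_b: Bystander: a pipette of the same size without a tip, in another slot of the stand; origin and axes as the first one's; its bare nose ends 93 mm below the origin.
- pipette_c: Bystander: a third pipette without a tip and with a shorter shaft, in the remaining slot; its bare nose ends 78 mm below the origin.
- stopper: Bystander: the weighing bottle's glass stopper, 51 mm across and 33 mm high, standing on the bench. Origin under its centre.
- amber: Bystander: capped amber glass bottle, 56 mm across, 100 mm tall, on the bench between stand and balance. Origin under its centre.
- reagent: Bystander: capped clear jar, 48 mm across, 85 mm tall, on the bench between stand and balance. Origin under its centre.
- tube_rack: Bystander: aluminium rack, 150 mm (x) by 66 mm (y), with capped tubes up to 86 mm high, fixed to the bench between stand and balance. Origin under its centre.
- tip_box: Bystander: closed box of tips, 85 mm by 122 mm, 66 mm high. Origin under its centre.
- forceps: Bystander: steel forceps 130 mm long lying flat along their x. Origin under their middle.
Things that resemble listed ones, but are neither listed nor needed, are in the scene too. What is shaped like the pipette but red is not meant.

How it is judged:
By the outcome, as a careful person would: the job done as asked, in the order asked, and still so for the second after the job is handed in, while the arm keeps its last pose, push and grip.
It also fails if it takes over 48 s, if anything falls off the work surface, if the arm or the gripper's body presses on something with over 40 N, if the wrist force passes 120 N, or if a joint passes its speed limit or range.

## Working session

There is one attempt and no reset: what is moved stays moved. The work goes in short steps, each a Python script; the robot and the scene stay as the last script left them, time stands still between calls to the robot, and variables do not carry over. Pictures are saved under pics/ and viewed, at most 10 in all, crops included, and the job is handed in when it is done.

```bash
mkdir -p pics; cat > h.py <<'E'
import numpy as np, cv2
from cell import r, optics
from scipy.spatial.transform import Rotation as R
def world(im,u,v,d=None):
    if d is None: d=im["depth"][v,u]
    T=np.linalg.inv(im["camera_from_world"])
    p=np.stack([(u-im["cx"])/im["fx"]*d,(v-im["cy"])/im["fy"]*d,d*np.ones_like(u,float)],-1)
    return p@T[:3,:3].T+T[:3,3]
def cloud(im):
    v,u=np.mgrid[:480,:640]; return world(im,u,v,im["depth"])
E
python3 - <<'E'
from h import *
for n in("scene","side"):
    im=optics.get_image(n); np.savez("pics/%s.npz"%n,**im)
    cv2.imwrite("pics/%s.png"%n,im["pixels"][...,::-1])
    print(n,np.linalg.inv(im["camera_from_world"]).round(3).tolist(),im["fx"],(im["depth"]>0).mean())
print(r.current_t(),r.finger_overhang,r.current_ee_rot())
E
```

```text
scene [[0.831, 0.347, -0.435, 1.059], [0.556, -0.5, 0.663, -0.797], [0.013, -0.793, -0.609, 0.911], [0.0, 0.0, 0.0, 1.0]] 551.9565081455967 0.9752571614583333
side [[-0.956, -0.151, 0.251, 0.149], [-0.293, 0.529, -0.797, 1.194], [-0.013, -0.835, -0.55, 0.971], [0.0, 0.0, 0.0, 1.0]] 526.9915496103525 0.99611328125
0.1 0.022 [ 1.91182412e-01  9.81554408e-01 -4.63465928e-04 -1.19686883e-04]
```

View pics/scene.png

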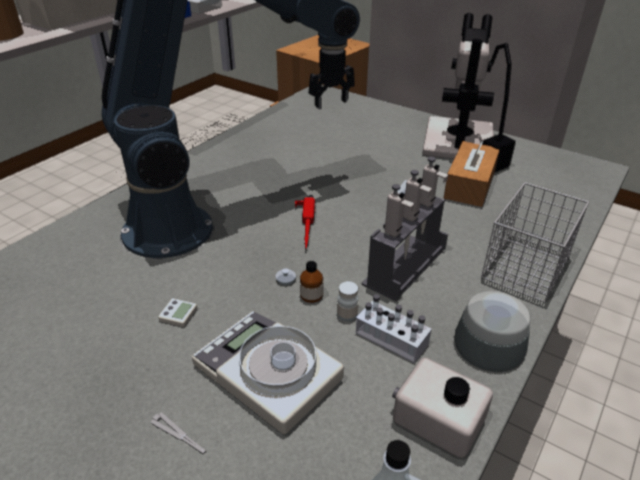

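View pics/side.png

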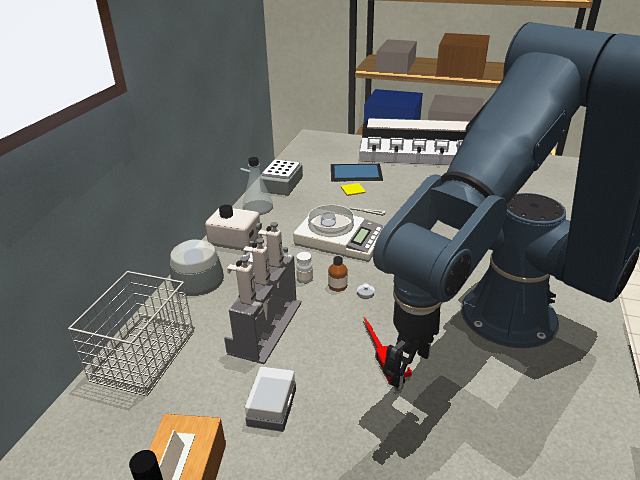

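The scene view shows three white pipettes in the stand at (397,210), (415,190) and (433,175), a red decoy at (307,210) and the weighing bottle at (283,355) inside the draught ring. In the side view the pipettes are at (247,280), (262,260) and (275,240). Next I'll take a close crop for the tip and measure geometry from depth.

```bash
python3 - <<'E'
from h import *
a=np.load("pics/scene.npz");b=np.load("pics/side.npz")
c1=a["pixels"][150:300,355:455];c2=b["pixels"][215:365,215:310]
f=lambda c:cv2.resize(c,None,fx=4,fy=4,interpolation=cv2.INTER_CUBIC)
cv2.imwrite("pics/crop.png",np.hstack([f(c1),f(c2)])[...,::-1])
for n,im in(("scene",a),("side",b)):
    P=cloud(im)
    u0,u1,v0,v1=(365,450,150,300) if n=="scene" else (220,310,215,365)
    m=np.zeros((480,640),bool);m[v0:v1,u0:u1]=1
    m&=(im["depth"]>0)
    Z=P[...,2]
    for lo,hi in((.14,.165),(.175,.225),(.225,.254),(.254,.262),(.262,.29)):
        q=P[m&(Z>lo)&(Z<hi)]
        print(n,lo,hi,len(q),q.min(0).round(3),q.max(0).round(3),q.mean(0).round(3))
    # handle tops blobs
    mm=(m&(Z>.18)&(Z<.29)).astype(np.uint8)
    k,l,s,_=cv2.connectedComponentsWithStats(mm)
    for i in range(1,k):
        if s[i,4]>15:
            q=P[l==i];t=q[q[:,2]>.25]
            print(" blob",s[i].tolist(),q.min(0).round(3),q.max(0).round(3),q.mean(0).round(3))
    # shelf rect by top view fit
    q=P[m&(Z>.15)&(Z<.165)][:,:2].astype(np.float32)
    print(" shelf",cv2.minAreaRect(q))
    # balance and bottle
for n,im in(("scene",a),("side",b)):
    P=cloud(im);Z=P[...,2]
    u0,u1,v0,v1=(225,330,315,405) if n=="scene" else (300,360,200,245)
    m=np.zeros((480,640),bool);m[v0:v1,u0:u1]=1
    for lo,hi in((.046,.054),(.057,.063),(.065,.08),(.08,.095)):
        q=P[m&(Z>lo)&(Z<hi)];print(n,lo,len(q),q.min(0).round(3),q.max(0).round(3),q.mean(0).round(3))
E
```

```text
scene 0.14 0.165 1082 [0.581 0.103 0.14 ] [0.659 0.359 0.165] [0.629 0.196 0.154]
scene 0.175 0.225 714 [0.6   0.133 0.175] [0.645 0.322 0.225] [0.627 0.209 0.2  ]
scene 0.225 0.254 727 [0.6   0.135 0.225] [0.669 0.326 0.254] [0.634 0.22  0.242]
scene 0.254 0.262 243 [0.601 0.136 0.254] [0.643 0.322 0.262] [0.623 0.224 0.258]
scene 0.262 0.29 239 [0.605 0.144 0.262] [0.644 0.323 0.284] [0.623 0.226 0.274]
 blob [385, 157, 63, 73, 1832] [0.6   0.133 0.18 ] [0.669 0.326 0.284] [0.629 0.217 0.235]
 shelf ((0.6202439665794373, 0.231723815202713), (0.25453636050224304, 0.06655962020158768), 86.9273681640625)
side 0.14 0.165 1058 [0.579 0.11  0.14 ] [0.653 0.365 0.165] [0.608 0.27  0.155]
side 0.175 0.225 770 [0.594 0.142 0.175] [0.639 0.334 0.225] [0.613 0.25  0.2  ]
side 0.225 0.254 645 [0.595 0.144 0.225] [0.666 0.333 0.254] [0.622 0.248 0.242]
side 0.254 0.262 251 [0.595 0.14  0.254] [0.641 0.332 0.262] [0.616 0.244 0.258]
side 0.262 0.29 224 [0.601 0.144 0.262] [0.64  0.326 0.285] [0.618 0.243 0.274]
 blob [227, 222, 56, 76, 1805] [0.594 0.14  0.18 ] [0.666 0.334 0.285] [0.618 0.248 0.233]
 shelf ((0.6157519817352295, 0.23617979884147644), (0.25602492690086365, 0.06576228886842728), 87.37285614013672)
scene 0.046 2377 [ 0.467 -0.332  0.046] [ 0.684 -0.145  0.054] [ 0.597 -0.255  0.05 ]
scene 0.057 1676 [ 0.506 -0.316  0.057] [ 0.659 -0.165  0.063] [ 0.583 -0.246  0.06 ]
scene 0.065 1023 [ 0.507 -0.317  0.065] [ 0.659 -0.164  0.08 ] [ 0.585 -0.239  0.073]
scene 0.08 731 [ 0.506 -0.317  0.08 ] [ 0.658 -0.162  0.093] [ 0.586 -0.24   0.085]
side 0.046 583 [ 0.47  -0.318  0.046] [ 0.678 -0.136  0.054] [ 0.567 -0.203  0.05 ]
side 0.057 300 [ 0.502 -0.319  0.057] [ 0.653 -0.161  0.063] [ 0.576 -0.243  0.06 ]
side 0.065 436 [ 0.503 -0.32   0.065] [ 0.653 -0.156  0.08 ] [ 0.58  -0.234  0.073]
side 0.08 255 [ 0.502 -0.315  0.08 ] [ 0.654 -0.16   0.094] [ 0.582 -0.234  0.084]
```

View pics/crop.png

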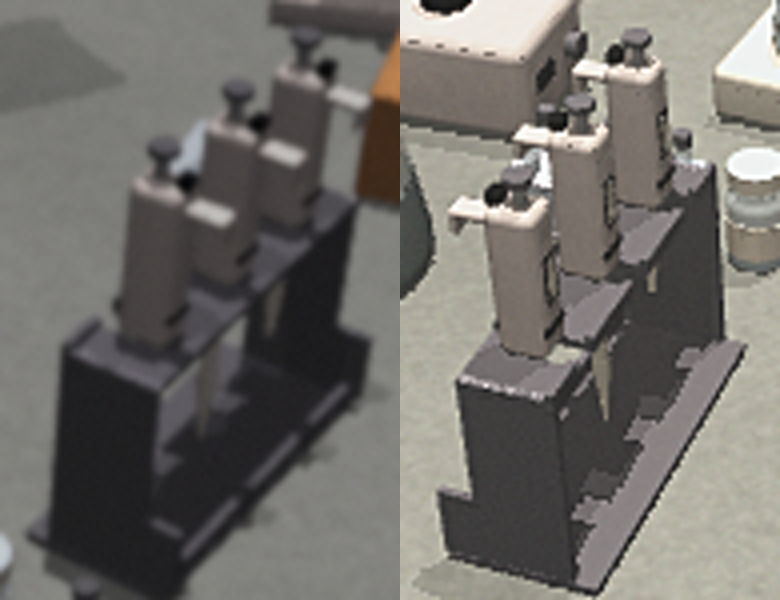

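The tipped candidates are the three stand pipettes, plus the red one, which is excluded. The crop shows a long slender tip at scene (406,257) and side (266,319). I'll assign it to a slot by projecting each slot axis.

```bash
cat >> h.py <<'E'
def proj(im,p):
    c=im["camera_from_world"];q=np.atleast_2d(p)@c[:3,:3].T+c[:3,3]
    return np.c_[q[:,0]/q[:,2]*im["fx"]+im["cx"],q[:,1]/q[:,2]*im["fy"]+im["cy"]]
def ray(im,u,v,z):
    T=np.linalg.inv(im["camera_from_world"]);d=T[:3,:3]@[(u-im["cx"])/im["fx"],(v-im["cy"])/im["fy"],1]
    return T[:3,3]+d*(z-T[2,3])/d[2]
E
python3 - <<'E'
from h import *
ims={n:np.load("pics/%s.npz"%n) for n in("scene","side")}
C={}
for n,im in ims.items():
    P=cloud(im);m=np.zeros((480,640),bool)
    u0,u1,v0,v1=(365,450,150,300) if n=="scene" else (220,310,215,365)
    m[v0:v1,u0:u1]=1
    q=P[m&(P[...,2]>.185)&(P[...,2]<.228)];b=P[m&(P[...,2]>.277)&(P[...,2]<.285)]
    for i,y0 in enumerate((.155,.235,.315)):
        s=q[abs(q[:,1]-y0)<.035];t=b[abs(b[:,1]-y0)<.035]
        print(n,i,len(s),np.percentile(s[:,:2],[3,97],axis=0).round(4).tolist(),"button",len(t),t.mean(0).round(4) if len(t) else '')
for i,p in enumerate([(.613,.155),(.6175,.234),(.621,.311)]):
    for n,im in ims.items():
        print(i,n,[proj(im,[*p,z]).round(0)[0].tolist() for z in(.14,.08,.062,.027)])
print("triang", ray(ims["scene"],406,257,.03),ray(ims["side"],266,319,.03))
for n,im in ims.items():
    P=cloud(im);Z=P[...,2]
    m=(np.hypot(P[...,0]-.58,P[...,1]+.24)<.05)
    for lo,hi in((.064,.084),(.085,.095)):
        q=P[m&(Z>lo)&(Z<hi)]
        if len(q): print(n,lo,len(q),q.min(0).round(4),q.max(0).round(4),((q.min(0)+q.max(0))/2).round(4))
E
```

```text
scene 0 273 [[0.6024, 0.1369], [0.6342, 0.1598]] button 44 [0.6142 0.1525 0.2804]
scene 1 180 [[0.6088, 0.2159], [0.6388, 0.2393]] button 37 [0.6192 0.2321 0.2807]
scene 2 155 [[0.6156, 0.2957], [0.6436, 0.3203]] button 35 [0.6242 0.3109 0.281 ]
side 0 202 [[0.5948, 0.1522], [0.6277, 0.1726]] button 31 [0.6092 0.1576 0.2813]
side 1 222 [[0.5999, 0.2296], [0.6312, 0.252]] button 34 [0.6142 0.236  0.281 ]
side 2 240 [[0.6047, 0.3079], [0.6363, 0.331]] button 40 [0.6191 0.3155 0.2807]
0 scene [[391.0, 238.0], [389.0, 258.0], [388.0, 263.0], [387.0, 274.0]]
0 side [[276.0, 269.0], [277.0, 286.0], [278.0, 292.0], [279.0, 301.0]]
1 scene [[408.0, 222.0], [405.0, 242.0], [405.0, 248.0], [403.0, 258.0]]
1 side [[263.0, 286.0], [265.0, 304.0], [265.0, 309.0], [266.0, 320.0]]
2 scene [[423.0, 208.0], [420.0, 228.0], [420.0, 233.0], [418.0, 244.0]]
2 side [[249.0, 305.0], [252.0, 323.0], [252.0, 329.0], [254.0, 339.0]]
triang [0.62176525 0.23969318 0.03      ] [0.61765085 0.23531387 0.03      ]
scene 0.064 334 [ 0.5347 -0.2604  0.064 ] [ 0.6183 -0.2072  0.0839] [ 0.5765 -0.2338  0.074 ]
scene 0.085 158 [ 0.5644 -0.2589  0.085 ] [ 0.6146 -0.2071  0.0927] [ 0.5895 -0.233   0.0889]
side 0.064 128 [ 0.5561 -0.2881  0.064 ] [ 0.6217 -0.2015  0.084 ] [ 0.5889 -0.2448  0.074 ]
side 0.085 52 [ 0.5599 -0.2615  0.085 ] [ 0.6118 -0.2035  0.0939] [ 0.5858 -0.2325  0.0895]
```

The tip belongs to the middle slot, with its axis at about (0.617, 0.234). The other two axes end well above the bench in both views. Now wrist looks over the bottle, then over the stand.

```bash
cat >> h.py <<'E'
def wrist(f):
    p=np.array(r.current_tool_pos());q=R.from_quat(r.current_ee_rot())
    im=optics.get_image("wrist");T=np.eye(4);T[:3,:3]=q.as_matrix();T[:3,3]=p
    im["camera_from_world"]=np.linalg.inv(T@im["mount"]); np.savez("pics/%s.npz"%f,**im)
    cv2.imwrite("pics/%s.png"%f,im["pixels"][...,::-1]); return im
YAW=np.deg2rad(-3.3)
def rot(yaw=YAW):
    return (R.from_euler("z",yaw)*R.from_euler("y",np.pi)).as_quat()
E
python3 - <<'E'
from h import *
print(R.from_quat(r.current_ee_rot()).as_matrix().round(2).tolist())
for f in(0,np.pi):
  for p in([.6167,.234,.248],[.5877,-.2328,.321],[.5877,-.2328,.42],[.6167,.234,.42],[.55,.234,.36]):
    q=r.inverse_kinematics(p,rot(YAW+f)); print(p,None if q is None else np.round(q,2))
E
```

```text
[[-0.93, 0.38, -0.0], [0.38, 0.93, -0.0], [0.0, -0.0, -1.0]]
[0.6167, 0.234, 0.248] [ 0.29  0.56  1.35 -0.    1.24 -1.22]
[0.5877, -0.2328, 0.321] [-0.45  0.45  1.34  0.    1.35 -1.96]
[0.5877, -0.2328, 0.42] [-0.45  0.41  1.17  0.    1.56 -1.96]
[0.6167, 0.234, 0.42] [ 0.29  0.47  1.08 -0.    1.59 -1.22]
[0.55, 0.234, 0.36] [ 0.32  0.36  1.38 -0.    1.41 -1.19]
[0.6167, 0.234, 0.248] [0.29 0.56 1.35 0.   1.24 1.92]
[0.5877, -0.2328, 0.321] [-0.45  0.45  1.34 -0.    1.35  1.18]
[0.5877, -0.2328, 0.42] [-0.45  0.41  1.17 -0.    1.56  1.18]
[0.6167, 0.234, 0.42] [0.29 0.47 1.08 0.   1.59 1.92]
[0.55, 0.234, 0.36] [0.32 0.36 1.38 0.   1.41 1.95]
```

```bash
python3 - <<'E'
from h import *
r.move_to([.25,.45,.45],r.current_ee_rot())
r.move_to([.56,-.2328,.42],rot())
im=wrist("w_bot"); print(im["mount"].round(3).tolist(),proj(im,[.5877,-.2328,.09]))
r.move_to([.56,.234,.47],rot())
im2=wrist("w_st"); print(proj(im2,[.6167,.234,.28]),r.current_t())
cv2.imwrite("pics/w.png",cv2.resize(np.vstack([im["pixels"],im2["pixels"]])[...,::-1],(400,600),interpolation=cv2.INTER_AREA))
E
```

```text
[[0.0, -0.96, -0.28, 0.071], [1.0, -0.0, 0.0, 0.0], [-0.0, -0.28, 0.96, -0.121], [0.0, 0.0, 0.0, 1.0]] [[319.52658663 215.20201778]]
[[322.98840837 273.15712336]] 5.4167
```

View pics/w.png

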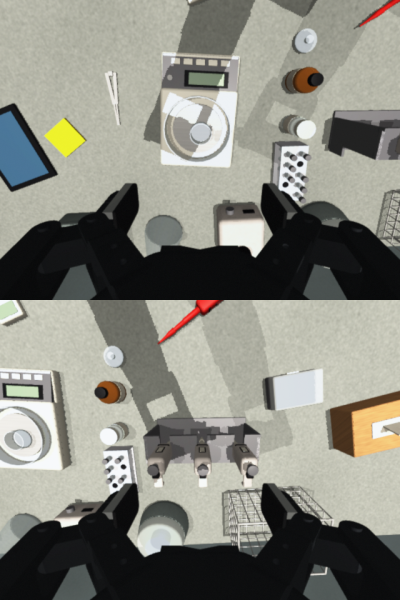

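The wrist views show the balance with the bottle at about (320,212) in its full frame, and the stand with the middle pipette at about (323,273). Measuring both.

```bash
python3 - <<'E'
from h import *
im=np.load("pics/w_bot.npz");P=cloud(im);Z=P[...,2]
m=np.hypot(P[...,0]-.588,P[...,1]+.233)<.045
for lo,hi in((.05,.065),(.065,.084),(.084,.095)):
    q=P[m&(Z>lo)&(Z<hi)]
    if len(q): print(lo,len(q),q.min(0).round(4),q.max(0).round(4),((q.min(0)+q.max(0))/2).round(4))
g=cv2.cvtColor(im["pixels"],cv2.COLOR_RGB2GRAY)
c=cv2.HoughCircles(cv2.medianBlur(g,3),cv2.HOUGH_GRADIENT,1,8,param1=80,param2=12,minRadius=10,maxRadius=70)
for u,v,s in (c[0] if c is not None else [])[:10]:
    if abs(u-320)<60 and abs(v-215)<60: print("circ",u,v,s,ray(im,u,v,.09).round(4),ray(im,u,v,.085).round(4))
im=np.load("pics/w_st.npz");P=cloud(im);Z=P[...,2]
m=(abs(P[...,0]-.617)<.05)&(abs(P[...,1]-.234)<.13)
for i,y0 in enumerate((.155,.234,.313)):
    w=m&(abs(P[...,1]-y0)<.035)
    for lo,hi in((.19,.23),(.254,.266),(.277,.29)):
        q=P[w&(Z>lo)&(Z<hi)]
        if len(q): print(i,lo,len(q),np.percentile(q,2,axis=0).round(4),np.percentile(q,98,axis=0).round(4),q.mean(0).round(4))
q=P[m&(abs(Z-.156)<.008)]; print(cv2.minAreaRect(q[:,:2].astype(np.float32)),np.median(q[:,2]))
cv2.imwrite("pics/wc.png",np.hstack([cv2.resize(np.load("pics/w_bot.npz")["pixels"][165:265,270:370],(400,400)),cv2.resize(im["pixels"][200:300,270:370],(400,400))])[...,::-1])
E
```

```text
0.05 2446 [ 0.5437 -0.278   0.0568] [ 0.6326 -0.1881  0.065 ] [ 0.5881 -0.233   0.0609]
0.065 195 [ 0.5627 -0.2545  0.065 ] [ 0.6104 -0.2078  0.0839] [ 0.5865 -0.2311  0.0745]
0.084 241 [ 0.5628 -0.2556  0.0841] [ 0.6123 -0.207   0.0927] [ 0.5876 -0.2313  0.0884]
circ 316.5 206.5 50.6 [ 0.5753 -0.2363  0.09  ] [ 0.5762 -0.2364  0.085 ]
circ 315.5 198.5 59.5 [ 0.5642 -0.237   0.09  ] [ 0.565  -0.2371  0.085 ]
circ 316.5 181.5 69.4 [ 0.5413 -0.2342  0.09  ] [ 0.5418 -0.2343  0.085 ]
circ 331.5 193.5 58.4 [ 0.5586 -0.2149  0.09  ] [ 0.5593 -0.2147  0.085 ]
circ 324.5 205.5 60.6 [ 0.5745 -0.2252  0.09  ] [ 0.5755 -0.2252  0.085 ]
circ 317.5 158.5 67.2 [ 0.5113 -0.2311  0.09  ] [ 0.5115 -0.2312  0.085 ]
circ 307.5 198.5 56.1 [ 0.5635 -0.2479  0.09  ] [ 0.5644 -0.2481  0.085 ]
circ 324.5 187.5 65.0 [ 0.5499 -0.2239  0.09  ] [ 0.5506 -0.2239  0.085 ]
0 0.19 327 [0.5961 0.1444 0.1907] [0.6238 0.1709 0.2291] [0.6028 0.1625 0.2119]
0 0.254 485 [0.5982 0.1434 0.2543] [0.628  0.1698 0.2634] [0.6092 0.1596 0.2587]
0 0.277 279 [0.6024 0.1478 0.2779] [0.6191 0.1643 0.2837] [0.6104 0.1563 0.2818]
1 0.19 229 [0.6008 0.2219 0.1904] [0.6082 0.2501 0.229 ] [0.6027 0.2359 0.2123]
1 0.254 474 [0.6027 0.2214 0.2545] [0.6328 0.2491 0.2615] [0.6135 0.2353 0.2586]
1 0.277 271 [0.6071 0.2271 0.278 ] [0.6236 0.2437 0.2834] [0.615  0.2354 0.2818]
2 0.19 339 [0.6054 0.2998 0.1914] [0.6323 0.3274 0.229 ] [0.6122 0.3087 0.2123]
2 0.254 489 [0.6074 0.3008 0.2543] [0.6367 0.3279 0.2637] [0.6183 0.3114 0.2588]
2 0.277 276 [0.6118 0.3066 0.2779] [0.6285 0.3229 0.2833] [0.6198 0.3146 0.2818]
((0.6173173189163208, 0.2354615181684494), (0.25058475136756897, 0.06470059603452682), 87.51476287841797) 0.15545472000129187
```

View pics/wc.png

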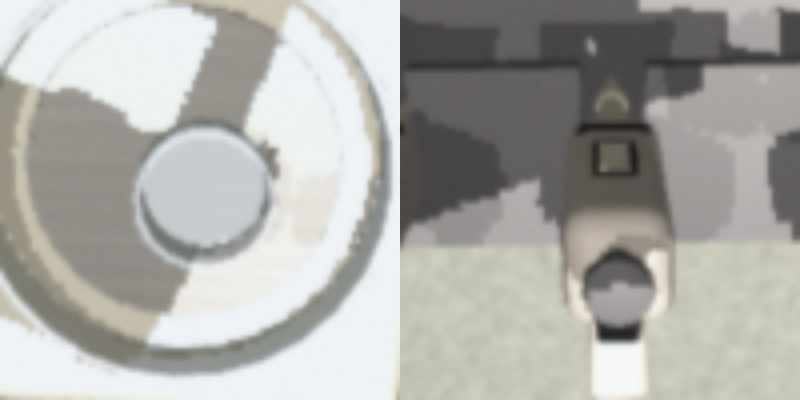

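Estimates: pipette axis (0.6165, 0.235), measured shelf top 0.155, button top 0.282, yaw about -3°. Bottle rim centre (0.587, -0.232). Grasping now.

```bash
sed -i 's/-3.3/-3.0/' h.py; python3 - <<'E'
from h import *
r.set_gripper(.6,40)
x,y=.6165,.235
r.move_to([x,y,.36],rot())
r.move_linear([x,y,.248],vel=.08)
print(r.current_contact_force(),r.current_tool_pos())
r.set_gripper(0.0,45)
print(r.current_opening(),r.current_finger_force(),r.current_contact_force(),r.current_torque(),r.current_t())
for n in("scene","side"):
    im=optics.get_image(n);np.savez("pics/g_%s.npz"%n,**im)
    cv2.imwrite("pics/g_%s.png"%n,im["pixels"][...,::-1])
a=np.load("pics/g_scene.npz")["pixels"][130:300,330:480];b=np.load("pics/g_side.npz")["pixels"][195:365,190:340]
cv2.imwrite("pics/gc.png",cv2.resize(np.hstack([a,b]),(800,453))[...,::-1])
E
```

```text
[ 0.20312807 -0.41429758  0.92505557] [0.61667691 0.23505271 0.24854912]
0.346323772066274 44.87339973449707 [ 0.31688163 -1.03305716  3.62783523] [-0.1260758   0.09122555  0.00616037] 8.275
```

View pics/gc.png

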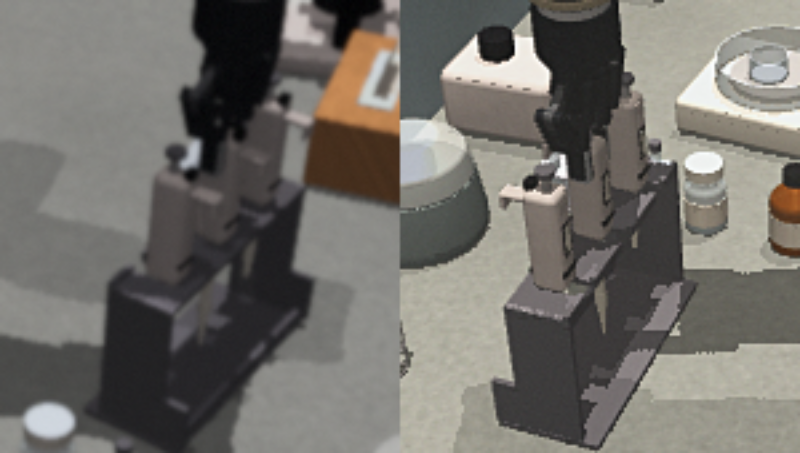

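The gripper is holding the middle pipette only (opening 29.4 mm matches the 30 mm handle). Next: lift, draw forwards, raise.

```bash
python3 - <<'E'
from h import *
p=np.array(r.current_tool_pos())
d=-np.array([np.cos(YAW),np.sin(YAW),0])
p=p+[0,0,.0105]; r.move_linear(p,vel=.03); print(np.round(r.current_contact_force(),2),r.current_opening())
for s in(.03,.06):
    r.move_linear(p+d*s,vel=.05);print(np.round(r.current_contact_force(),2),np.round(r.current_torque(),3))
p=p+d*.09; r.move_linear(p,vel=.06)
p[2]=.40; r.move_linear(p,vel=.12); r.sleep(.3)
print(p,r.current_tool_pos(),r.current_t(),np.round(r.current_contact_force(),2))
for n in("scene","side"):
    im=optics.get_image(n);np.savez("pics/l_%s.npz"%n,**im)
im=wrist("l_w")
a=np.load("pics/l_scene.npz")["pixels"][60:300,270:470];b=np.load("pics/l_side.npz")["pixels"][120:360,200:400]
cv2.imwrite("pics/lc.png",cv2.resize(np.hstack([a,b]),(800,480))[...,::-1])
t=np.array(r.current_tool_pos())
for n in("l_scene","l_side"): print(n,[proj(np.load("pics/%s.npz"%n),t-[0,0,h]).round(1)[0].tolist() for h in(.003,.093,.16,.221)])
E
```

```text
[-0.1  -1.03 -1.93] 0.34544209923525365
[-0.73  0.18 -1.68] [ 0.017 -0.029  0.043]
[ 0.06 -0.98 -1.42] [ 0.066 -0.048 -0.014]
[0.52678735 0.23969825 0.4       ] [0.52677065 0.23969485 0.39977645] 12.6667 [ 0.11  0.23 -1.31]
l_scene [[384.4, 113.4], [381.5, 149.7], [379.4, 174.8], [377.7, 196.3]]
l_side [[291.0, 203.6], [292.9, 237.5], [294.2, 261.1], [295.3, 281.3]]
```

View pics/lc.png

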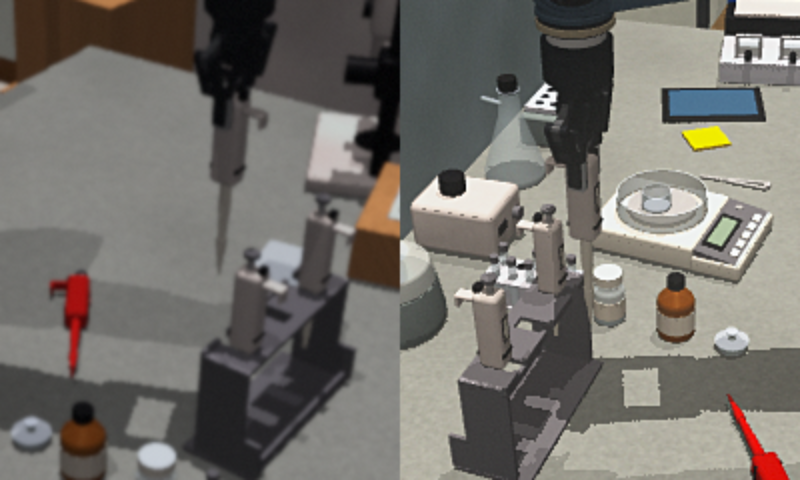

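The pipette is free of the stand and upright, tip end at about scene (380,196) and side (294,281). Measuring the axis relative to the TCP.

```bash
python3 - <<'E'
from h import *
t=np.array([.52677,.23969,.39978])
for n in("l_scene","l_side"):
    im=np.load("pics/%s.npz"%n);P=cloud(im)
    m=np.hypot(P[...,0]-t[0],P[...,1]-t[1])<.03
    view=np.linalg.inv(im["camera_from_world"])[:3,3]-t; view=view[:2]/np.linalg.norm(view[:2]);side=np.array([-view[1],view[0]])
    for lo,hi,rad in((.29,.302,.015),(.245,.285,.007),(.2,.22,.004),(.182,.2,.0025),(.17,.18,0)):
        q=P[m&(P[...,2]>lo)&(P[...,2]<hi)]
        if len(q):
            o=q[:,:2]-t[:2]; print(n,lo,len(q),q[:,2].min().round(4),"lateral",np.median(o@side).round(4),"axial",(np.median(o@view)-rad*.8).round(4),"side",side.round(2),"mean",o.mean(0).round(4))
E
```

```text
l_scene 0.29 27 0.2905 lateral 0.0042 axial -0.0032 side [0.89 0.46] mean [ 0.007 -0.006]
l_scene 0.245 79 0.2452 lateral 0.0036 axial 0.002 side [0.89 0.46] mean [ 0.0066 -0.0051]
l_scene 0.2 24 0.2006 lateral 0.0039 axial 0.0036 side [0.89 0.46] mean [ 0.0064 -0.0038]
l_scene 0.182 12 0.1837 lateral 0.0037 axial 0.0021 side [0.89 0.46] mean [ 0.0053 -0.0022]
l_scene 0.17 1 0.1785 lateral 0.0033 axial 0.0022 side [0.89 0.46] mean [ 0.004  -0.0005]
l_side 0.29 25 0.2902 lateral -0.0007 axial -0.0077 side [-0.93 -0.37] mean [-0.0002  0.0045]
l_side 0.245 70 0.2465 lateral -0.0014 axial -0.0024 side [-0.93 -0.37] mean [0.0001 0.0031]
l_side 0.2 22 0.2003 lateral -0.0015 axial -0.0005 side [-0.93 -0.37] mean [0.0001 0.0024]
l_side 0.182 9 0.1829 lateral -0.0005 axial -0.0031 side [-0.93 -0.37] mean [ 0.0015 -0.0003]
l_side 0.17 1 0.1758 lateral -0.0006 axial -0.0055 side [-0.93 -0.37] mean [ 0.0026 -0.0049]
```

```bash
python3 - <<'E'
from h import *
r.move_linear([.51,.05,.40],vel=.13)
r.move_linear([.585,-.232,.40],vel=.13)
r.move_linear([.585,-.232,.345],vel=.05); r.sleep(.5)
t=np.array(r.current_tool_pos());print(t,r.current_t(),r.current_opening())
for n in("scene","side"):
    im=optics.get_image(n);np.savez("pics/b_%s.npz"%n,**im);P=cloud(im)
    view=np.linalg.inv(im["camera_from_world"])[:3,3]-t; view=view[:2]/np.linalg.norm(view[:2]);side=np.array([-view[1],view[0]])
    o=P[...,:2]-t[:2];Z=P[...,2]
    for lo,hi in((.185,.23),(.145,.16),(.124,.145),(.0855,.095)):
        q=o[(np.hypot(o[...,0],o[...,1])<.035)&(Z>lo)&(Z<hi)]
        if len(q): l=q@side;print(n,lo,len(q),"lat",np.median(l).round(4),((l.min()+l.max())/2).round(4),"side",side.round(2),"mid",((q.min(0)+q.max(0))/2).round(4))
a=np.load("pics/b_scene.npz")["pixels"][230:420,200:360];b=np.load("pics/b_side.npz")["pixels"][90:280,270:430]
cv2.imwrite("pics/bc.png",cv2.resize(np.hstack([a,b]),(800,475))[...,::-1])
E
```

```text
[ 0.58500432 -0.23202403  0.34503121] 18.575 0.3459543933909191
scene 0.185 120 lat 0.0023 0.002 side [0.77 0.64] mid [ 0.0056 -0.0028]
scene 0.145 21 lat 0.0021 0.0022 side [0.77 0.64] mid [ 0.0057 -0.0026]
scene 0.124 16 lat 0.0015 0.0015 side [0.77 0.64] mid [ 0.0045 -0.0026]
scene 0.0855 139 lat 0.0026 0.0026 side [0.77 0.64] mid [ 0.0039 -0.0006]
side 0.185 50 lat 0.0002 -0.0012 side [-0.96 -0.29] mid [0.0003 0.002 ]
side 0.145 11 lat -0.0001 -0.0001 side [-0.96 -0.29] mid [-0.0002  0.0042]
side 0.124 7 lat -0.0003 -0.0018 side [-0.96 -0.29] mid [0.0004 0.0008]
side 0.0855 37 lat -0.0006 -0.0007 side [-0.96 -0.29] mid [-0.0002  0.0026]
```

View pics/bc.png

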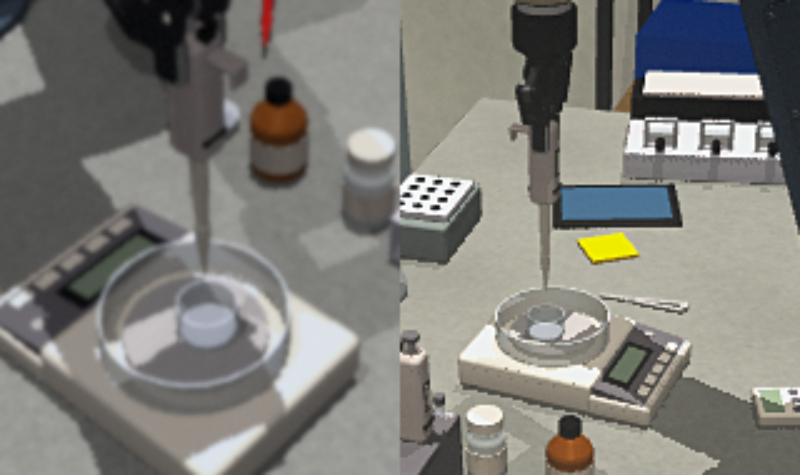

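The tip is centred on the bottle to within about 1 mm in both views. Last step: the final descent and a check.

```bash
python3 - <<'E'
from h import *
r.move_linear([.585,-.232,.3215],vel=.03); r.sleep(.8)
t=np.array(r.current_tool_pos());print(t,np.abs(r.current_qvel()).max(),r.current_opening())
for n in("scene","side"):
    P=cloud(optics.get_image(n));o=P[...,:2]-t[:2];Z=P[...,2]
    z=np.sort(Z[(np.hypot(o[...,0],o[...,1])<.009)&(Z>.08)])[:8]; print(n,z.round(4))
print(r.current_t()); r.hand_in()
E
```

```text
[ 0.58501399 -0.23198788  0.32152247] 0.0024265476836411153 0.34490828286891023
scene [0.0985 0.1037 0.1057 0.1059 0.1079 0.1108 0.1122 0.113 ]
side [0.1034 0.1056 0.1087 0.1124 0.1129 0.1188 0.1205 0.123 ]
20.5083
the job is handed in; nothing more can be done
```

I handed the job in at about 20.5 s with the arm still holding the tipped pipette upright, its tip about 1 cm above the rim and within roughly 1 mm of the bottle's centre; the forces I read and the views I took showed no contact by the tip, though I can't see the verdict.

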